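# Slide a lamp base plate out over the end of the ledge

### The arm

A 7-joint arm with a two-finger parallel gripper is mounted at the origin on the work surface. World frame = base frame: x ahead of the robot, y to its left, z up, the work surface at z = 0. Lengths are in m, angles in rad, forces in N, time in s.
With the tool pointing down it reaches from about 0.4 to 0.85 m from the base axis. Payload 10.4 kg.
Tool frame: the origin (TCP) lies midway between the tips of the shut fingers; the grasp point (between the pads) lies 19 mm behind it (r.tcp_to_grasp is the z of the grasp point in the tool frame, in m); z points along the fingers, x is the direction in which the jaws open and shut, and the axes are right-handed (so a half turn about z gives the same grasp; the last joint's range is limited). The gripper opens to 87 mm and grips with 3 to 60 N. Pads are 19 mm wide; open, the fingers measure 117 mm over their backs; the gripper's body (75 mm by 190 mm) begins 51 mm behind the grasp point.
Start: joints at [1.269, 0.332, -0.065, 1.46, 0.022, 1.35, -0.088], TCP at [0.172, -0.601, 0.223] pointing down, gripper open.
Joint ranges: [-2.6, 2.6], [-0.5, 2.12], [-1.47, 1.34], [0.16, 2.42], [-1.27, 4.41], [0.06, 2.06], [-2.6, 2.6]. Speed limits (rad/s): [2.22, 2.22, 2.79, 2.79, 3.14, 3.14, 3.14].

### API

Orientations are given as a unit quaternion [x, y, z, w].
In Python, from bench import r, camera, close_job gives the robot as it stands. The module is installed in compiled form; this text tells all that it offers.
- The arm moves only by the shell command python3 -m crank 'ROWS' [FORCE]. ROWS is JSON, a list of rows, each an object of numbers: "x", "y", "z": the shift along the tool's x, y, z scaled (see below); "ax", "ay", "az": the turn, a rotation vector about the tool's x, y, z scaled (see below); "claw": the closure, from -1 (fully open) to 1 (shut), so that 0 is half open. A call has exactly 5 rows; each row is the pose to reach, as a shift and turn from the pose commanded when the call began, along the tool's axes at that moment; what a row does not reach only later rows make up. The controller multiplies each number of a shift by 1 m and each number of a turn by 2 rad. A row lasts 1/12 s, in which the tool goes at most 41.7 mm and 7.16 degrees, less where a joint would pass 70% of its speed; a pose out of reach is approached as far as the arm can. A call with a number of a shift or a turn outside -1 to 1 is refused whole. A call with a gripper value outside its range is refused whole. The fingers move at their own pace and stop on an object; FORCE is the grip in N (left out, the last holds). Time passes only in rows, so rows that repeat a pose let the fingers close, or fill a call up. It gives the time, the measured TCP pose, the force and the opening at its end, in the units of the state.
- r.read_state(): the state, without advancing time (a new reading comes with each control period).
- camera(name): name is "scene" or "side" or "wrist"; returns a dict with "color" (480x640x3 uint8, blue, green, red), "fx", "fy", "cx", "cy" (pixels), "D" ([k1, k2, p1, p2, k3] as OpenCV has them; the pictures are not rectified), "eye" and "orientation" of the camera in the world. Camera axes: x right, y down, z forward; pixel columns grow to the right and rows downward; lengths in m; the calibration is good to about 2 mm. A picture is of the moment at which its call begins. There is no depth.
- close_job(): hands the job in, once; it reports no verdict.
The state is a dict: "time": time; "joint_positions": joint angles; "joint_vel": joint speeds; "joint_torque": joint torques, N m; "ee_pos": TCP position; "eef_rot": TCP orientation; "ft_force": force on the tool from outside, world axes, zero at the start; "torque": the same for the moment, N m; "width": finger opening in m.
Only numpy, scipy, OpenCV 4.12 (cv2) and the standard library are available. Lean on these libraries where they do the work, as an engineer would, in place of code of your own. Each camera call takes 0.05 s, during which the arm holds its last target. There are 200 camera calls.

### The job

Push the flat steel lamp base plate back against the stop and along the ledge towards the ledge's left end (seen from the robot), until its stem hole is wholly clear of the board so that a screw can come up from below. Leave it lying flat and still, its long side flat against the stop, with at least two thirds of its length still on the ledge. Only push or drag it, never lift it, and leave everything else as it stands.

Things in the scene. Friction and masses are not known exactly. Their poses are not given: they have to be found in the camera images.
- ledge: Fixed ledge: pale plywood board, 200 mm deep (x), 520 long (y), top 100 mm above the bench, on trestles. Origin on the bench under its centre; z up, +x away from the robot, +y towards its left end. Stop: upright aluminium strip along the far side, 22 mm above the board, near face at x = +85 mm. Board: x -100 to +100, y -260 to +260 mm; ends open, nothing under the left 80 mm. Place and yaw vary.
- ledge_end (a point): Point on the ledge's top surface where the stop's near face meets the board's left end; axes as the ledge's. A hole centre at y above +10 mm in this frame is wholly clear of the board.
- plate: Loose dark flat steel plate, 100 mm wide (x), 170 long (y), 6 thick, 0.67 to 0.91 kg, flat on the ledge, at first askew (to 7 degrees) and 5 to 50 mm short of the stop, not overhanging. Too wide to grip across. Origin at the centre of its underside, z up; its +y end has the hole and faces the ledge's left end. Slides with dry friction, 3 to 8 N of push.
- stem_hole (a point): Centre of the round 20 mm through-hole, on the plate's upper face: at x = 0, y = +61 mm in the plate's frame, so 24 mm from the +y end. With two thirds of the plate on the ledge it is about 32 mm beyond the end of the board.
- corner_hole_end (a point): The plate's lower far corner at the hole end: at x = +50, y = +85 mm in the plate's frame. Touching the stop when its x in the ledge_end frame is 0.
- corner_plain_end (a point): The plate's lower far corner at the other end: at x = +50, y = -85 mm in the plate's frame.
- lampholder: Loose white ceramic lampholder, 48 mm diameter, 51 mm high, standing on the right end of the ledge. Leave alone. Origin at the centre of its foot.
- shade: Off-white tapered lampshade standing on the bench, 230 mm wide at the foot, 165 mm high. Leave alone. Origin at the centre of its foot.
- screwdriver: Screwdriver, 200 mm long, lying on the bench beyond the ledge. Leave alone. Origin under its middle.
There are look-alikes about, which are no part of the job. Leave any brown or turquoise look-alike of the plate alone.

How it is judged:
By the outcome, as a careful person would: the job done as asked, in the order asked, and still so for the second after the job is handed in, with the robot touching nothing.
It also fails if it takes over 54 s, if anything falls off the work surface, if the arm or the gripper's body presses on something with over 40 N, if the wrist force passes 120 N, or if a joint passes its speed limit or range.

## Working session

There is one attempt and no reset: what is moved stays moved. The work goes in short steps, Python scripts to look and compute and a shell command to move; the robot and the scene stay as the last step left them, time stands still between calls to the robot, and variables do not carry over. Pictures are saved under pics/ and viewed, about 8 in all and at most 12, crops included, and the job is handed in when it is done.

```bash
mkdir -p pics
cat > h.py <<'E'
import numpy as np, cv2
from scipy.spatial.transform import Rotation as R
from bench import r, camera, close_job
def snap(n,f):
    c=camera(n); cv2.imwrite('pics/'+f,c['color']); np.save('pics/'+f[:-4]+'.npy',{k:v for k,v in c.items()},allow_pickle=True); return c
def load(f): return np.load('pics/'+f+'.npy',allow_pickle=True).item()
def Rc(c):
    o=np.array(c['orientation'],float)
    return o if o.shape==(3,3) else R.from_quat(o).as_matrix()
def K(c): return np.array([[c['fx'],0,c['cx']],[0,c['fy'],c['cy']],[0,0,1.]])
def ray(c,uv,z):
    p=cv2.undistortPoints(np.array(uv,float).reshape(-1,1,2),K(c),np.array(c['D'],float)).reshape(-1,2)
    d=np.c_[p,np.ones(len(p))]@Rc(c).T; e=np.array(c['eye'],float)
    return e+d*((z-e[2])/d[:,2])[:,None]
def proj(c,P):
    Rm=Rc(c).T; return cv2.projectPoints(np.array(P,float).reshape(-1,3),cv2.Rodrigues(Rm)[0],-Rm@np.array(c['eye'],float),K(c),np.array(c['D'],float))[0].reshape(-1,2)
E
python3 - <<'E'
from h import *
a=snap('scene','a.png'); b=snap('side','b.png')
for c in(a,b): print(c['eye'],c['orientation'],c['fx'])
s=r.read_state(); print(s['time'],s['ee_pos'],s['eef_rot'],s['ft_force'],s['width'],r.tcp_to_grasp)
E
```

```text
[ 1.1889511  -0.94538725  1.0018599 ] [ 0.85827433  0.2468505  -0.1192113  -0.43384176] 610.4210039455708
[ 0.44022243 -0.75642189  0.76461441] [ 0.89750741 -0.06024356  0.03269386 -0.43564008] 436.5203587767145
0.1 [ 0.17183786 -0.60053757  0.22184486] [ 7.98477143e-01 -6.02024781e-01 -5.45036847e-04 -3.42272959e-04] [ 0.00531921 -0.15352065 -0.19601262] 0.08694404562131698 -0.0187
```

View pics/a.png

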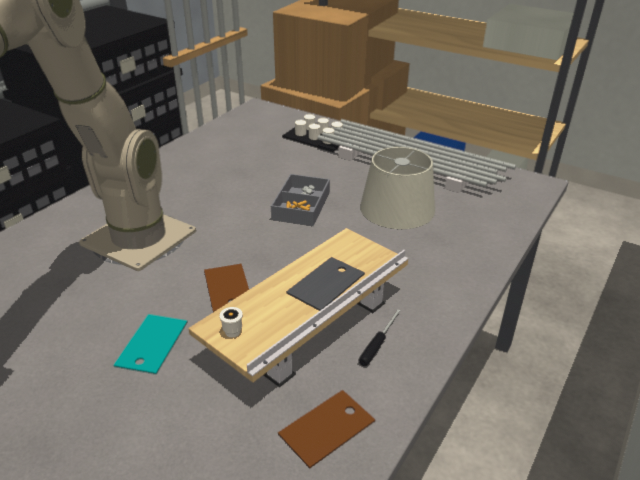

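View pics/b.png

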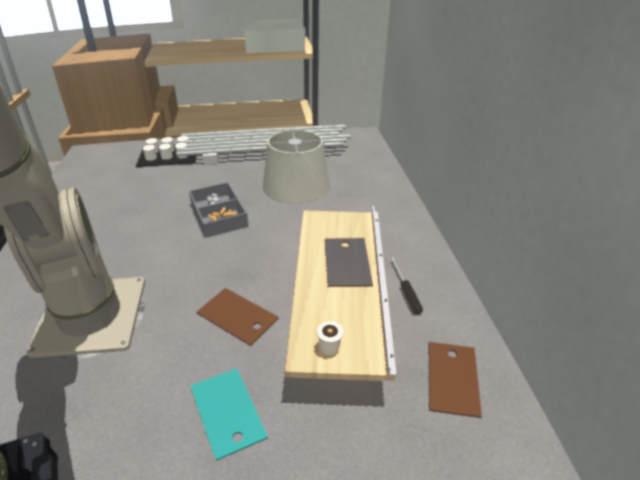

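The dark plate is on the ledge at scene (327,283) / side (348,262). The look-alikes all lie on the bench: brown at scene (228,287) and (327,428), turquoise at (152,343). I choose the dark one on the ledge and will check it in a crop.

Run:
```python
import cv2,numpy as np
a=cv2.imread('pics/a.png')[220:380,185:425]; b=cv2.imread('pics/b.png')[200:390,275:405]
cv2.imwrite('pics/c1.png',cv2.resize(a,None,fx=3.3,fy=3.3,interpolation=2))
cv2.imwrite('pics/c2.png',cv2.resize(b,None,fx=3,fy=3,interpolation=2))
```

```text
(no output)
```

View pics/c1.png

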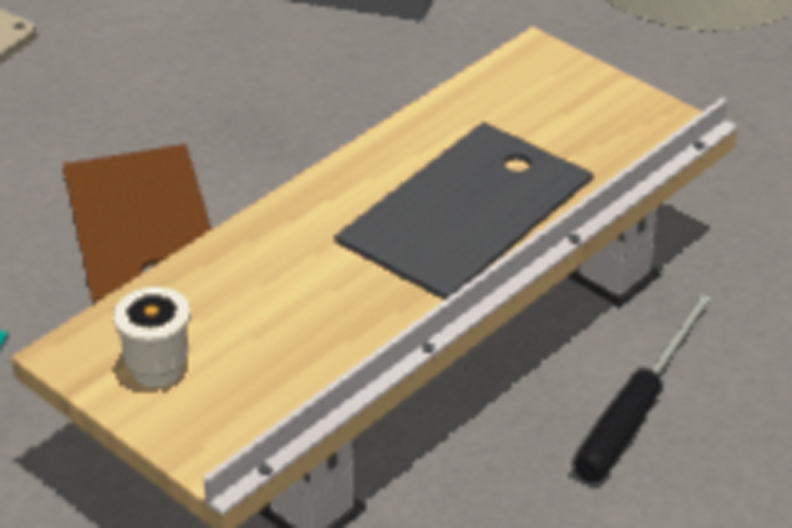

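View pics/c2.png

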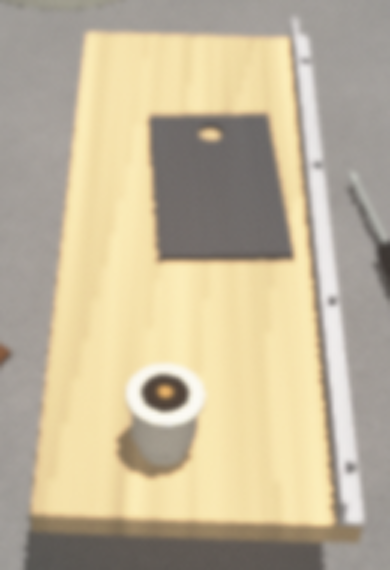

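```bash
cat > fit.py <<'E'
from h import *
from scipy.optimize import least_squares
a,b=load('a'),load('b')
A=lambda u,v:(u/3.3+185,v/3.3+220)
B=lambda u,v:(u/3+275,v/3+200)
def fit(obs,x0,z):
    def f(p):
        c,s=np.cos(p[2]),np.sin(p[2]); o=[]
        for cam,uv,(x,y,h) in obs:
            o.append(proj(cam,[p[0]+c*x-s*y,p[1]+s*x+c*y,h])[0]-uv)
        return np.ravel(o)
    q=least_squares(f,x0,loss='soft_l1'); print(np.round(f(q.x),1)); return q.x
L=fit([(a,A(535,27),(-.1,.26,.1)),(a,A(14,358),(-.1,-.26,.1)),(b,B(85,31),(-.1,.26,.1)),(b,B(31,517),(-.1,-.26,.1)),(b,B(290,36),(.085,.26,.1))],[.6,-.2,0],0)
t=.106
P=fit([(a,A(485,122),(-.05,.085,t)),(a,A(593,177),(.05,.085,t)),(a,A(336,238),(-.05,-.085,t)),(a,A(518,163),(0,.061,t)),
(b,B(150,115),(-.05,.085,t)),(b,B(268,114),(.05,.085,t)),(b,B(293,257),(.05,-.085,t)),(b,B(160,259),(-.05,-.085,t)),(b,B(209,134),(0,.061,t))],[.6,-.1,0],0)
print('ledge',L,np.degrees(L[2]),'plate',P,np.degrees(P[2]))
def inL(xy):
    d=np.array(xy)-L[:2]; c,s=np.cos(L[2]),np.sin(L[2]); return np.array([c*d[0]+s*d[1],-s*d[0]+c*d[1]])
def W(x,y):
    c,s=np.cos(L[2]),np.sin(L[2]); return L[0]+c*x-s*y, L[1]+s*x+c*y
if __name__=='__main__':
    print('plate in ledge',inL(P[:2]),np.degrees(P[2]-L[2])); np.save('L.npy',L);
    for x,y in[(.05,.085),(.05,-.085),(-.05,.085),(-.05,-.085),(0,.061)]:
        c,s=np.cos(P[2]),np.sin(P[2]); q=(P[0]+c*x-s*y,P[1]+s*x+c*y); print(x,y,'world',np.round(q,4),'ledge',np.round(inL(q),4))
    print('lampholder', inL(ray(b,[B(160,455)],.1)[0][:2]))
    s=r.read_state(); print(R.from_quat(s['eef_rot']).as_matrix().round(3))
E
python3 fit.py
```

```text
[-0.7 -0.7 -0.5 -0.4  0.5  0.4  0.5 -0.8  0.1  0.6]
[-0.7 -0.3  0.  -1.1 -1.  -0.7 -0.2 -0.2 -0.1  0.3  0.8  0.2  1.1 -0.2
 -0.3 -0.2  1.2 -0.3]
ledge [ 0.59709446 -0.04385626 -0.17616792] -10.093678294301217 plate [ 0.62145377  0.00092755 -0.11130233] -6.377153604701827
plate in ledge [0.01613357 0.04835983] 3.7165246895993906
0.05 0.085 world [0.6806 0.0798] ledge [0.0605 0.1364]
0.05 -0.085 world [ 0.6617 -0.0891] ledge [ 0.0715 -0.0332]
-0.05 0.085 world [0.5812 0.091 ] ledge [-0.0393  0.1299]
-0.05 -0.085 world [ 0.5623 -0.078 ] ledge [-0.0283 -0.0397]
0 0.061 world [0.6282 0.0616] ledge [0.0122 0.1092]
lampholder [-0.02424348 -0.21173949]
[[ 0.275 -0.961 -0.   ]
 [-0.961 -0.275  0.001]
 [-0.001  0.    -1.   ]]
```

```bash
cat > go.py <<'E'
import sys; from h import *
L=np.load('L.npy')
RL=R.from_euler('z',L[2])
def st():
    s=r.read_state(); p=np.array(s['ee_pos']); q=R.from_quat(s['eef_rot'])
    pl=RL.inv().apply(p-[L[0],L[1],0]); xa=(RL.inv()*q).as_matrix()[:,0]; f=RL.inv().apply(s['ft_force'])
    print('t %.2f'%s['time'],'tcp ledge',pl.round(4),'toolx yaw in ledge %.1f'%np.degrees(np.arctan2(xa[1],xa[0])),'F ledge',f.round(1),'w %.3f'%s['width'],'q',np.round(s['joint_positions'],2))
    return p,q
if __name__=='__main__':
    p,q=st()
    if len(sys.argv)>1:
        x,y,z,yaw=map(float,sys.argv[1:])
        g=RL.apply([x,y,z])+[L[0],L[1],0]; G=RL*R.from_euler('z',yaw,degrees=True)*R.from_euler('x',180,degrees=True)
        print('shift',q.inv().apply(g-p).round(4),'turn/2',((q.inv()*G).as_rotvec()/2).round(4),'dist',np.linalg.norm(g-p).round(3))
E
python3 go.py -.075 .045 .223 -90
python3 - <<'E'
from fit import *
print('shade',[inL(ray(b,[(296,190)],0)[0][:2])])
E
```

```text
t 0.10 tcp ledge [-0.3211 -0.6226  0.2218] toolx yaw in ledge -63.9 F ledge [ 0.  -0.2 -0.2] w 0.087 q [ 1.27  0.33 -0.06  1.46  0.02  1.35 -0.09]
shift [-0.4916 -0.5144 -0.0006] turn/2 [2.000e-04 6.000e-04 2.274e-01] dist 0.712
[-0.7 -0.7 -0.5 -0.4  0.5  0.4  0.5 -0.8  0.1  0.6]
[-0.7 -0.3  0.  -1.1 -1.  -0.7 -0.2 -0.2 -0.1  0.3  0.8  0.2  1.1 -0.2
 -0.3 -0.2  1.2 -0.3]
ledge [ 0.59709446 -0.04385626 -0.17616792] -10.093678294301217 plate [ 0.62145377  0.00092755 -0.11130233] -6.377153604701827
shade [array([-0.14478737,  0.53229165])]
```

```bash
python3 -m crank '[{"x":-0.025,"y":-0.025,"z":-0.004,"az":0.05,"claw":-1},{"x":-0.05,"y":-0.05,"z":-0.008,"az":0.1,"claw":-1},{"x":-0.075,"y":-0.08,"z":-0.01,"az":0.15,"claw":-1},{"x":-0.1,"y":-0.105,"z":-0.01,"az":0.2,"claw":-1},{"x":-0.125,"y":-0.13,"z":-0.01,"az":0.2274,"claw":-1}]'; python3 go.py -.075 .045 .223 -90
```

```text
t 0.10 tcp ledge [-0.3211 -0.6226  0.2218] toolx yaw in ledge -63.9 F ledge [ 0.  -0.2 -0.2] w 0.087 q [ 1.27  0.33 -0.06  1.46  0.02  1.35 -0.09]
shift [-0.4916 -0.5144 -0.0006] turn/2 [2.000e-04 6.000e-04 2.274e-01] dist 0.712schema error: expected keys x, y, z, ax, ay, az, claw
```

All keys are required in each row.

```bash
python3 -m crank '[{"x":-0.025,"y":-0.025,"z":-0.004,"ax":0,"ay":0,"az":0.05,"claw":-1},{"x":-0.05,"y":-0.05,"z":-0.008,"ax":0,"ay":0,"az":0.1,"claw":-1},{"x":-0.075,"y":-0.08,"z":-0.01,"ax":0,"ay":0,"az":0.15,"claw":-1},{"x":-0.1,"y":-0.105,"z":-0.01,"ax":0,"ay":0,"az":0.2,"claw":-1},{"x":-0.125,"y":-0.13,"z":-0.01,"ax":0,"ay":0,"az":0.2274,"claw":-1}]'; python3 go.py -.075 .045 .223 -90
```

```text
time: 0.52
ee_pos: [0.2633, -0.4431, 0.2323]
eef_rot: [-0.64, 0.768, 0.0, -0.0]
ft_force: [0.5, -0.8, 0.3]
width: 0.087
t 0.52 tcp ledge [-0.2587 -0.4516  0.2323] toolx yaw in ledge -90.3 F ledge [ 0.6 -0.7  0.3] w 0.087 q [ 1.07  0.09 -0.13  1.73  0.01  1.32 -0.82]
shift [-0.4975 -0.1811  0.0094] turn/2 [ 0.0001  0.0001 -0.0026] dist 0.53
```

```bash
for i in 1 2 3; do python3 -m crank '[{"x":-0.033,"y":-0.012,"z":0,"ax":0,"ay":0,"az":0,"claw":-1},{"x":-0.066,"y":-0.024,"z":0,"ax":0,"ay":0,"az":0,"claw":-1},{"x":-0.1,"y":-0.036,"z":0,"ax":0,"ay":0,"az":0,"claw":-1},{"x":-0.133,"y":-0.048,"z":0,"ax":0,"ay":0,"az":0,"claw":-1},{"x":-0.166,"y":-0.06,"z":0,"ax":0,"ay":0,"az":0,"claw":-1}]' >/dev/null; done; python3 go.py -.075 .045 .115 -90
```

```text
t 1.77 tcp ledge [-0.079   0.0461  0.2324] toolx yaw in ledge -90.0 F ledge [ 0.5 -0.5  0.9] w 0.087 q [ 0.49  0.17 -0.67  1.67  0.11  1.34 -1.94]
shift [ 0.0011 -0.004   0.1174] turn/2 [ 0.     -0.0001 -0.0001] dist 0.117
```

```bash
python3 -m crank '[{"x":0,"y":0,"z":0.03,"ax":0,"ay":0,"az":0,"claw":-1},{"x":0,"y":0,"z":0.06,"ax":0,"ay":0,"az":0,"claw":-1},{"x":0,"y":0,"z":0.09,"ax":0,"ay":0,"az":0,"claw":-1},{"x":0,"y":0,"z":0.115,"ax":0,"ay":0,"az":0,"claw":-1},{"x":0,"y":0,"z":0.12,"ax":0,"ay":0,"az":0,"claw":-1}]' >/dev/null; python3 go.py -.075 .045 .103 -90
python3 - <<'E'
from h import *
snap('wrist','w1.png')
E
```

```text
t 2.18 tcp ledge [-0.0818  0.0438  0.1082] toolx yaw in ledge -90.0 F ledge [-1.4 -0.4 -0.2] w 0.087 q [ 0.46  0.28 -0.65  1.83  0.19  1.1  -2.01]
shift [-0.0012 -0.0068  0.0052] turn/2 [ 0.0033 -0.0004  0.0002] dist 0.009
```

View pics/w1.png

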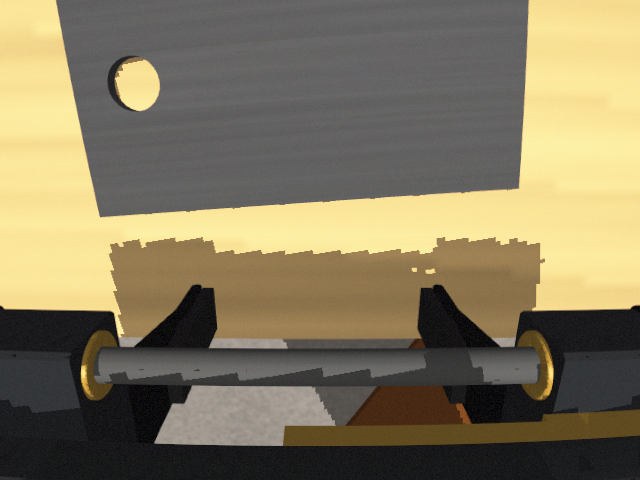

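The wrist view shows the dark plate ahead of the open fingers: near edge from (100,216) to (520,188), hole at (134,83). The fingers are clear of it, over the board. Next I go down to the plate's thickness.

```bash
python3 -m crank '[{"x":0,"y":-0.002,"z":0.001,"ax":0,"ay":0,"az":0,"claw":-1},{"x":0,"y":-0.004,"z":0.002,"ax":0,"ay":0,"az":0,"claw":-1},{"x":0,"y":-0.004,"z":0.003,"ax":0,"ay":0,"az":0,"claw":-1},{"x":0,"y":-0.004,"z":0.004,"ax":0,"ay":0,"az":0,"claw":-1},{"x":0,"y":-0.004,"z":0.004,"ax":0,"ay":0,"az":0,"claw":-1}]' >/dev/null; python3 go.py -.075 .045 .103 -90
```

```text
t 2.65 tcp ledge [-0.0747  0.0446  0.1092] toolx yaw in ledge -90.0 F ledge [ 0.2 -0.3  0.4] w 0.087 q [ 0.46  0.29 -0.65  1.82  0.2   1.1  -2.01]
shift [-0.0004  0.0003  0.0062] turn/2 [-0.0006  0.      0.    ] dist 0.006
```

```bash
python3 -m crank '[{"x":0,"y":0,"z":0.002,"ax":0,"ay":0,"az":0,"claw":-1},{"x":0,"y":0,"z":0.004,"ax":0,"ay":0,"az":0,"claw":-1},{"x":0,"y":0,"z":0.006,"ax":0,"ay":0,"az":0,"claw":-1},{"x":0,"y":0,"z":0.006,"ax":0,"ay":0,"az":0,"claw":-1},{"x":0,"y":0,"z":0.006,"ax":0,"ay":0,"az":0,"claw":-1}]' >/dev/null; python3 go.py -.0245 .045 .103 -90
```

```text
t 3.07 tcp ledge [-0.0752  0.0445  0.1024] toolx yaw in ledge -90.0 F ledge [-0.4  0.5  0.1] w 0.087 q [ 0.46  0.3  -0.65  1.82  0.2   1.09 -2.01]
shift [-0.0005 -0.0507 -0.0006] turn/2 [ 0.0002 -0.      0.    ] dist 0.051
```

```bash
for i in 1 2; do python3 -m crank '[{"x":0,"y":-0.004,"z":0,"ax":0,"ay":0,"az":0,"claw":-1},{"x":0,"y":-0.008,"z":0,"ax":0,"ay":0,"az":0,"claw":-1},{"x":0,"y":-0.012,"z":0,"ax":0,"ay":0,"az":0,"claw":-1},{"x":0,"y":-0.016,"z":0,"ax":0,"ay":0,"az":0,"claw":-1},{"x":0,"y":-0.02,"z":0,"ax":0,"ay":0,"az":0,"claw":-1}]' >/dev/null; python3 go.py -.0245 .045 .103 -90;done
```

```text
t 3.48 tcp ledge [-0.0545  0.0445  0.1025] toolx yaw in ledge -90.0 F ledge [ 0.1 -0.2  0.8] w 0.087 q [ 0.44  0.34 -0.64  1.77  0.23  1.1  -2.02]
shift [-0.0005 -0.03   -0.0005] turn/2 [-0.  0.  0.] dist 0.03
t 3.90 tcp ledge [-0.0352  0.0448  0.1024] toolx yaw in ledge -90.0 F ledge [-6.1  0.9  1.2] w 0.087 q [ 0.43  0.38 -0.63  1.72  0.25  1.12 -2.02]
shift [-0.0002 -0.0107 -0.0006] turn/2 [ 0.0005 -0.0001  0.0003] dist 0.011
```

Pushing at 6 N. I'll continue in small steps to the stop.

```bash
for i in 1 2; do python3 -m crank '[{"x":0,"y":-0.001,"z":0,"ax":0,"ay":0,"az":0,"claw":-1},{"x":0,"y":-0.002,"z":0,"ax":0,"ay":0,"az":0,"claw":-1},{"x":0,"y":-0.003,"z":0,"ax":0,"ay":0,"az":0,"claw":-1},{"x":0,"y":-0.004,"z":0,"ax":0,"ay":0,"az":0,"claw":-1},{"x":0,"y":-0.005,"z":0,"ax":0,"ay":0,"az":0,"claw":-1}]' >/dev/null; python3 go.py -.0245 .045 .103 -90;done
```

```text
t 4.32 tcp ledge [-0.0302  0.0443  0.1024] toolx yaw in ledge -90.0 F ledge [-3.7  0.8 -1.1] w 0.087 q [ 0.43  0.39 -0.62  1.71  0.25  1.12 -2.02]
shift [-0.0007 -0.0057 -0.0006] turn/2 [ 0.0001 -0.0002 -0.    ] dist 0.006
t 4.73 tcp ledge [-0.027   0.0445  0.1022] toolx yaw in ledge -90.0 F ledge [-17.8  -1.7   7.9] w 0.087 q [ 0.42  0.4  -0.62  1.7   0.25  1.13 -2.02]
shift [-0.0005 -0.0025 -0.0008] turn/2 [ 0.0022 -0.0005  0.0001] dist 0.003
```

```bash
python3 -m crank '[{"x":0,"y":-0.0005,"z":0,"ax":0,"ay":0,"az":0,"claw":-1},{"x":0,"y":-0.001,"z":-0.0005,"ax":0,"ay":0,"az":0,"claw":-1},{"x":0,"y":-0.001,"z":-0.0005,"ax":0,"ay":0,"az":0,"claw":-1},{"x":0,"y":-0.001,"z":-0.0005,"ax":0,"ay":0,"az":0,"claw":-1},{"x":0,"y":-0.001,"z":-0.0005,"ax":0,"ay":0,"az":0,"claw":-1}]' >/dev/null; python3 go.py -.0245 .045 .103 -90
python3 - <<'E'
from h import *
w=snap('wrist','w2.png'); c=snap('side','b2.png')
cv2.imwrite('pics/b2c.png',cv2.resize(c['color'][200:390,275:405],None,fx=3,fy=3,interpolation=2))
cv2.imwrite('pics/both.png',np.hstack([cv2.resize(w['color'],(480,360)),cv2.resize(c['color'][205:325,290:397],(320,360),interpolation=2)]))
E
```

```text
t 5.15 tcp ledge [-0.027   0.0445  0.1023] toolx yaw in ledge -90.0 F ledge [-17.3  -1.3   5.7] w 0.087 q [ 0.42  0.4  -0.62  1.7   0.25  1.13 -2.02]
shift [-0.0005 -0.0025 -0.0008] turn/2 [ 0.0031 -0.0007  0.0002] dist 0.003
```

View pics/both.png

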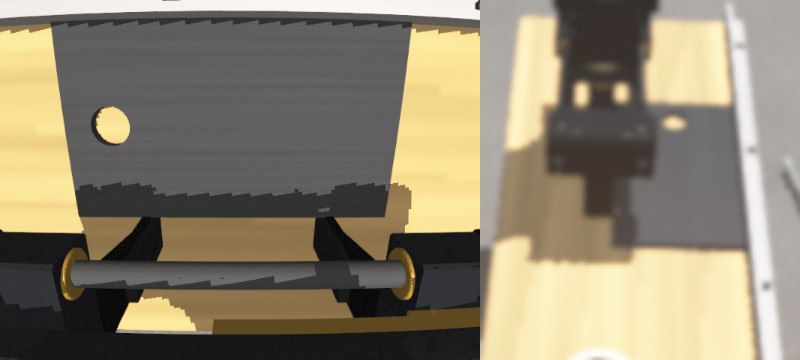

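Wrist view: the plate's far edge runs flush along the stop from (50,22) to (412,22), with the hole at (112,126). I'll back off, rise, and go to the plain end with the fingers half shut.

```bash
python3 -m crank '[{"x":0,"y":0.008,"z":0,"ax":0,"ay":0,"az":0,"claw":-1},{"x":0,"y":0.02,"z":0,"ax":0,"ay":0,"az":0,"claw":-0.5},{"x":0,"y":0.025,"z":-0.02,"ax":0,"ay":0,"az":0,"claw":0},{"x":0,"y":0.025,"z":-0.045,"ax":0,"ay":0,"az":0,"claw":0},{"x":0,"y":0.025,"z":-0.065,"ax":0,"ay":0,"az":0,"claw":0}]' >/dev/null; python3 go.py .033 -.075 .168 0
```

```text
t 5.67 tcp ledge [-0.0483  0.0446  0.1701] toolx yaw in ledge -90.0 F ledge [0.2 0.3 0.2] w 0.068 q [ 0.46  0.28 -0.65  1.69  0.18  1.23 -1.98]
shift [ 0.1196 -0.0813  0.0023] turn/2 [-0.0013 -0.0012 -0.7853] dist 0.145
```

```bash
python3 -m crank '[{"x":0.024,"y":-0.016,"z":0,"ax":0,"ay":0,"az":-0.06,"claw":0},{"x":0.048,"y":-0.032,"z":0,"ax":0,"ay":0,"az":-0.12,"claw":0},{"x":0.072,"y":-0.048,"z":0,"ax":0,"ay":0,"az":-0.18,"claw":0},{"x":0.096,"y":-0.064,"z":0,"ax":0,"ay":0,"az":-0.24,"claw":0},{"x":0.12,"y":-0.081,"z":0,"ax":0,"ay":0,"az":-0.3,"claw":0}]' >/dev/null
python3 -m crank '[{"x":0,"y":0,"z":0,"ax":0,"ay":0,"az":-0.06,"claw":0},{"x":0,"y":0,"z":0,"ax":0,"ay":0,"az":-0.12,"claw":0},{"x":0,"y":0,"z":0,"ax":0,"ay":0,"az":-0.18,"claw":0},{"x":0,"y":0,"z":0,"ax":0,"ay":0,"az":-0.24,"claw":0},{"x":0,"y":0,"z":0,"ax":0,"ay":0,"az":-0.3,"claw":0}]' >/dev/null
python3 -m crank '[{"x":0,"y":0,"z":0,"ax":0,"ay":0,"az":-0.06,"claw":0},{"x":0,"y":0,"z":0,"ax":0,"ay":0,"az":-0.12,"claw":0},{"x":0,"y":0,"z":0,"ax":0,"ay":0,"az":-0.18,"claw":0},{"x":0,"y":0,"z":0,"ax":0,"ay":0,"az":-0.1853,"claw":0},{"x":0,"y":0,"z":0,"ax":0,"ay":0,"az":-0.1853,"claw":0}]' >/dev/null
python3 go.py .033 -.075 .1027 0
```

```text
t 6.92 tcp ledge [ 0.0325 -0.0757  0.1684] toolx yaw in ledge -0.2 F ledge [ 0.2 -0.3  0. ] w 0.043 q [ 0.74  0.5  -0.83  1.49  0.37  1.31 -0.3 ]
shift [ 0.0004 -0.0007  0.0657] turn/2 [-0.     -0.0009 -0.0017] dist 0.066
```

```bash
python3 -m crank '[{"x":0,"y":0,"z":0.025,"ax":0,"ay":-0.0009,"az":-0.0017,"claw":0},{"x":0,"y":0,"z":0.05,"ax":0,"ay":-0.0009,"az":-0.0017,"claw":0},{"x":0,"y":0,"z":0.06,"ax":0,"ay":-0.0009,"az":-0.0017,"claw":0},{"x":0,"y":0,"z":0.06,"ax":0,"ay":-0.0009,"az":-0.0017,"claw":0},{"x":0,"y":0,"z":0.06,"ax":0,"ay":-0.0009,"az":-0.0017,"claw":0}]' >/dev/null
python3 go.py .033 -.075 .1027 0
```

```text
t 7.33 tcp ledge [ 0.0321 -0.0754  0.1086] toolx yaw in ledge 0.1 F ledge [ 1.5  0.8 -0.3] w 0.044 q [ 0.72  0.55 -0.8   1.55  0.41  1.22 -0.33]
shift [ 0.0009 -0.0004  0.0059] turn/2 [-0.0001  0.0008  0.0008] dist 0.006
```

```bash
python3 -m crank '[{"x":0,"y":0,"z":0.002,"ax":0,"ay":0,"az":0,"claw":0},{"x":0,"y":0,"z":0.004,"ax":0,"ay":0,"az":0,"claw":0},{"x":0,"y":0,"z":0.006,"ax":0,"ay":0,"az":0,"claw":0},{"x":0,"y":0,"z":0.006,"ax":0,"ay":0,"az":0,"claw":0},{"x":0,"y":0,"z":0.006,"ax":0,"ay":0,"az":0,"claw":0}]' >/dev/null
python3 go.py
for i in 1 2; do python3 -m crank '[{"x":0,"y":-0.005,"z":0,"ax":0,"ay":0,"az":0,"claw":0},{"x":0,"y":-0.01,"z":0,"ax":0,"ay":0,"az":0,"claw":0},{"x":0,"y":-0.015,"z":0,"ax":0,"ay":0,"az":0,"claw":0},{"x":0,"y":-0.02,"z":0,"ax":0,"ay":0,"az":0,"claw":0},{"x":0,"y":-0.025,"z":0,"ax":0,"ay":0,"az":0,"claw":0}]' >/dev/null
python3 go.py; done
```

```text
t 7.75 tcp ledge [ 0.032  -0.0755  0.1023] toolx yaw in ledge 0.2 F ledge [0.1 0.7 0.1] w 0.043 q [ 0.72  0.56 -0.8   1.56  0.42  1.21 -0.33]
t 8.17 tcp ledge [ 0.0318 -0.0495  0.1021] toolx yaw in ledge 0.2 F ledge [0.1 0.3 0.7] w 0.044 q [ 0.68  0.56 -0.81  1.56  0.42  1.21 -0.37]
t 8.58 tcp ledge [ 0.0318 -0.0267  0.1021] toolx yaw in ledge 0.1 F ledge [ 0.2 -5.5  1.6] w 0.043 q [ 0.65  0.56 -0.81  1.56  0.43  1.21 -0.41]
```

```bash
for i in 1 2 3 4 5; do python3 -m crank '[{"x":0,"y":-0.005,"z":0,"ax":0,"ay":0,"az":0,"claw":0},{"x":0,"y":-0.01,"z":0,"ax":0,"ay":0,"az":0,"claw":0},{"x":0,"y":-0.015,"z":0,"ax":0,"ay":0,"az":0,"claw":0},{"x":0,"y":-0.02,"z":0,"ax":0,"ay":0,"az":0,"claw":0},{"x":0,"y":-0.025,"z":0,"ax":0,"ay":0,"az":0,"claw":0}]' >/dev/null
python3 go.py; done
python3 - <<'E'
from h import *
w=snap('wrist','w3.png'); c=snap('scene','a3.png')
cv2.imwrite('pics/both3.png',np.hstack([cv2.resize(w['color'],(400,300)),cv2.resize(c['color'][225:345,265:425],(400,300),interpolation=2)]))
E
```

```text
t 9.00 tcp ledge [ 0.0319 -0.0015  0.1021] toolx yaw in ledge 0.1 F ledge [-0.4 -5.1  2.2] w 0.044 q [ 0.61  0.57 -0.81  1.55  0.43  1.21 -0.45]
t 9.42 tcp ledge [0.0316 0.0249 0.1021] toolx yaw in ledge 0.2 F ledge [-0.7 -4.4  1.5] w 0.044 q [ 0.57  0.58 -0.81  1.54  0.44  1.22 -0.5 ]
t 9.83 tcp ledge [0.0315 0.05   0.1021] toolx yaw in ledge 0.2 F ledge [-0.3 -4.4  2.5] w 0.044 q [ 0.52  0.58 -0.82  1.53  0.44  1.22 -0.54]
t 10.25 tcp ledge [0.0313 0.075  0.102 ] toolx yaw in ledge 0.2 F ledge [-0.3 -4.5  1.9] w 0.044 q [ 0.48  0.59 -0.82  1.52  0.45  1.23 -0.58]
t 10.67 tcp ledge [0.0312 0.1    0.102 ] toolx yaw in ledge 0.2 F ledge [-0.4 -5.5  1.7] w 0.043 q [ 0.44  0.61 -0.82  1.5   0.46  1.23 -0.62]
```

View pics/both3.png

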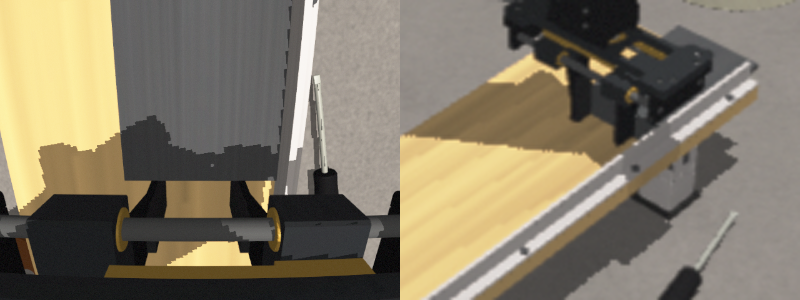

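The plain end is at the fingers, edge (125,180) to (275,180) in the wrist half, and its far side runs beside the stop. I'll measure the end edge.

Run:
```python
from go import *
w=load('w3')
for u in [(125,180),(275,180)]:
    p=ray(w,[(u[0]*1.6,u[1]*1.6)],.106)[0]; print(RL.inv().apply(p-[L[0],L[1],0]).round(4))
```

```text
[-0.017   0.1116  0.106 ]
[0.0811 0.1122 0.106 ]
```

```bash
python3 -m crank '[{"x":0,"y":-0.005,"z":0,"ax":0,"ay":0,"az":0,"claw":0},{"x":0,"y":-0.01,"z":0,"ax":0,"ay":0,"az":0,"claw":0},{"x":0,"y":-0.015,"z":0,"ax":0,"ay":0,"az":0,"claw":0},{"x":0,"y":-0.02,"z":0,"ax":0,"ay":0,"az":0,"claw":0},{"x":0,"y":-0.0225,"z":0,"ax":0,"ay":0,"az":0,"claw":0}]' >/dev/null
python3 go.py
python3 -m crank '[{"x":-0.002,"y":0.01,"z":0,"ax":0,"ay":0,"az":0,"claw":0},{"x":-0.005,"y":0.03,"z":0,"ax":0,"ay":0,"az":0,"claw":0},{"x":-0.005,"y":0.04,"z":-0.03,"ax":0,"ay":0,"az":0,"claw":0},{"x":-0.005,"y":0.06,"z":-0.065,"ax":0,"ay":0,"az":0,"claw":0},{"x":-0.005,"y":0.08,"z":-0.1,"ax":0,"ay":0,"az":0,"claw":0}]' >/dev/null
python3 -m crank '[{"x":-0.03,"y":0.01,"z":-0.01,"ax":0,"ay":0,"az":0,"claw":0},{"x":-0.06,"y":0.03,"z":-0.02,"ax":0,"ay":0,"az":0,"claw":0},{"x":-0.09,"y":0.05,"z":-0.03,"ax":0,"ay":0,"az":0,"claw":0},{"x":-0.12,"y":0.07,"z":-0.03,"ax":0,"ay":0,"az":0,"claw":0},{"x":-0.15,"y":0.09,"z":-0.03,"ax":0,"ay":0,"az":0,"claw":0}]' >/dev/null
python3 go.py
python3 - <<'E'
from h import *
s=snap('side','b4.png'); c=snap('scene','a4.png'); snap('wrist','w4.png')
cv2.imwrite('pics/both4.png',np.hstack([cv2.resize(s['color'][195:295,290:390],(400,400),interpolation=2),cv2.resize(c['color'][220:320,320:420],(400,400),interpolation=2)]))
E
```

```text
t 11.18 tcp ledge [0.0311 0.1225 0.102 ] toolx yaw in ledge 0.2 F ledge [ 0.6 -5.2  1.2] w 0.043 q [ 0.4   0.62 -0.82  1.48  0.46  1.24 -0.65]
t 12.02 tcp ledge [-0.1243 -0.0488  0.232 ] toolx yaw in ledge 0.2 F ledge [-0.2 -0.2  0.8] w 0.043 q [ 0.97  0.04 -0.92  1.8   0.04  1.32 -0.13]
```

View pics/both4.png

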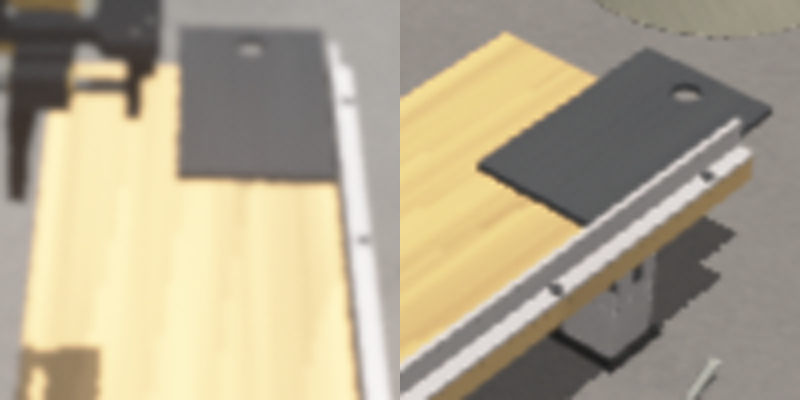

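The hole at side (250,48) and scene (686,92) shows grey bench through it. I'll fit the final pose.

Run:
```python
from fit import *
A=lambda u,v:(u/4+320,v/4+220)
B=lambda u,v:(u/4+290,v/4+195)
t=.106
P=fit([(a,A(248,47),(-.05,.085,t)),(a,A(371,110),(.05,.085,t)),(a,A(78,166),(-.05,-.085,t)),(a,A(286,92),(0,.061,t)),
(b,B(180,27),(-.05,.085,t)),(b,B(338,180),(.05,-.085,t)),(b,B(180,178),(-.05,-.085,t)),(b,B(250,48),(0,.061,t))],[.65,.15,-.17],0)
print('plate',inL(P[:2]),'rel yaw',np.degrees(P[2]-L[2]))
for x,y in[(.05,.085),(.05,-.085),(0,.061)]:
    c,s=np.cos(P[2]),np.sin(P[2]); q=(P[0]+c*x-s*y,P[1]+s*x+c*y); print(x,y,'in end frame',np.round(inL(q)-[.085,.26],4))
print('end edge pt',inL(ray(a,[A(105,32)],.1)[0][:2]),inL(ray(a,[A(197,77)],.1)[0][:2]))
w=cv2.imread('pics/w4.png'); cv2.imwrite('pics/w4.png',w)
```

```text
[-0.7 -0.7 -0.5 -0.4  0.5  0.4  0.5 -0.8  0.1  0.6]
[-0.7 -0.3  0.  -1.1 -1.  -0.7 -0.2 -0.2 -0.1  0.3  0.8  0.2  1.1 -0.2
 -0.3 -0.2  1.2 -0.3]
ledge [ 0.59709446 -0.04385626 -0.17616792] -10.093678294301217 plate [ 0.62145377  0.00092755 -0.11130233] -6.377153604701827
[-0.7 -0.1  0.3 -0.6 -0.7 -0.7 -0.2  0.2  0.1  0.1  0.7  0.  -0.1 -0.6
  0.8  0. ]
plate [0.03507334 0.21481956] rel yaw 0.16565048740060145
0.05 0.085 in end frame [-0.0002  0.04  ]
0.05 -0.085 in end frame [ 0.0003 -0.13  ]
0 0.061 in end frame [-0.0501  0.0158]
end edge pt [-0.09891252  0.25785301] [-0.02210605  0.25847619]
```

View pics/w4.png

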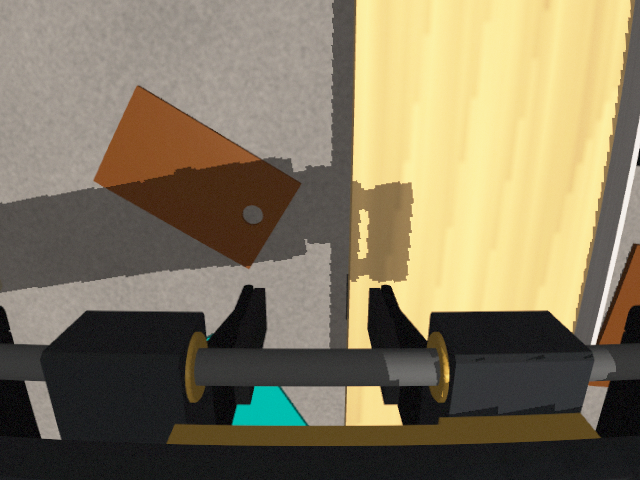

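The fit gives the hole 16–18 mm clear and the yaw within 0.2°. There's plenty of time, so one gentle square press against the stop will make sure it sits flush.

```bash
python3 go.py -.06 .2 .2 -90
for i in 1 2; do python3 -m crank '[{"x":0,"y":-0.025,"z":0,"ax":0,"ay":0,"az":0.06,"claw":-1},{"x":0,"y":-0.05,"z":0,"ax":0,"ay":0,"az":0.12,"claw":-1},{"x":0,"y":-0.06,"z":0,"ax":0,"ay":0,"az":0.18,"claw":-1},{"x":0,"y":-0.06,"z":0,"ax":0,"ay":0,"az":0.24,"claw":-1},{"x":0,"y":-0.06,"z":0,"ax":0,"ay":0,"az":0.3,"claw":-1}]' >/dev/null; done
python3 -m crank '[{"x":0,"y":0,"z":0,"ax":0,"ay":0,"az":0.06,"claw":-1},{"x":0,"y":0,"z":0,"ax":0,"ay":0,"az":0.12,"claw":-1},{"x":0,"y":0,"z":0,"ax":0,"ay":0,"az":0.18,"claw":-1},{"x":0,"y":0,"z":0,"ax":0,"ay":0,"az":0.187,"claw":-1},{"x":0,"y":0,"z":0,"ax":0,"ay":0,"az":0.187,"claw":-1}]' >/dev/null
python3 go.py -.06 .2 .2 -90
```

```text
t 12.17 tcp ledge [-0.1244 -0.0507  0.2325] toolx yaw in ledge -0.0 F ledge [ 0.6 -0.3  0.6] w 0.044 q [ 0.97  0.04 -0.92  1.79  0.04  1.32 -0.14]
shift [ 0.0643 -0.2508  0.0316] turn/2 [ 0.0016 -0.0011  0.785 ] dist 0.261
t 13.42 tcp ledge [-0.0894  0.0621  0.232 ] toolx yaw in ledge -89.8 F ledge [-0.2 -0.3 -0.7] w 0.087 q [ 0.64  0.19 -0.88  1.68  0.15  1.34 -2.  ]
shift [-0.1377 -0.03    0.032 ] turn/2 [0.0011 0.0005 0.0019] dist 0.145
```

```bash
python3 -m crank '[{"x":-0.035,"y":-0.007,"z":0.008,"ax":0,"ay":0,"az":0,"claw":-1},{"x":-0.07,"y":-0.014,"z":0.016,"ax":0,"ay":0,"az":0,"claw":-1},{"x":-0.105,"y":-0.021,"z":0.024,"ax":0,"ay":0,"az":0.002,"claw":-1},{"x":-0.138,"y":-0.025,"z":0.032,"ax":0,"ay":0,"az":0.002,"claw":-1},{"x":-0.138,"y":-0.025,"z":0.032,"ax":0,"ay":0,"az":0.002,"claw":-1}]' >/dev/null
python3 -m crank '[{"x":0,"y":0,"z":0.03,"ax":0,"ay":0,"az":0,"claw":-1},{"x":0,"y":0,"z":0.06,"ax":0,"ay":0,"az":0,"claw":-1},{"x":0,"y":0,"z":0.085,"ax":0,"ay":0,"az":0,"claw":-1},{"x":0,"y":0,"z":0.09,"ax":0,"ay":0,"az":0,"claw":-1},{"x":0,"y":0,"z":0.09,"ax":0,"ay":0,"az":0,"claw":-1}]' >/dev/null
python3 go.py -.04 .2 .103 -90
```

```text
t 14.25 tcp ledge [-0.0656  0.199   0.1088] toolx yaw in ledge -90.1 F ledge [-0.4  0.7  0.6] w 0.087 q [ 0.32  0.49 -0.86  1.65  0.39  1.19 -2.38]
shift [-0.0011 -0.0256  0.0056] turn/2 [ 0.0025 -0.0002 -0.0005] dist 0.026
```

```bash
python3 -m crank '[{"x":0,"y":0,"z":0.003,"ax":0,"ay":0,"az":0,"claw":-1},{"x":0,"y":-0.003,"z":0.0055,"ax":0,"ay":0,"az":0,"claw":-1},{"x":0,"y":-0.01,"z":0.0055,"ax":0,"ay":0,"az":0,"claw":-1},{"x":0,"y":-0.02,"z":0.0055,"ax":0,"ay":0,"az":0,"claw":-1},{"x":0,"y":-0.025,"z":0.0055,"ax":0,"ay":0,"az":0,"claw":-1}]' >/dev/null
python3 go.py
for i in 1 2; do python3 -m crank '[{"x":0,"y":-0.001,"z":0,"ax":0,"ay":0,"az":0,"claw":-1},{"x":0,"y":-0.002,"z":0,"ax":0,"ay":0,"az":0,"claw":-1},{"x":0,"y":-0.003,"z":0,"ax":0,"ay":0,"az":0,"claw":-1},{"x":0,"y":-0.004,"z":0,"ax":0,"ay":0,"az":0,"claw":-1},{"x":0,"y":-0.005,"z":0,"ax":0,"ay":0,"az":0,"claw":-1}]' >/dev/null
python3 go.py -.027 .2 .1025 -90; done
```

```text
t 14.67 tcp ledge [-0.0375  0.1987  0.1054] toolx yaw in ledge -90.3 F ledge [-0.1  0.1 -0.3] w 0.087 q [ 0.3   0.54 -0.83  1.59  0.42  1.2  -2.37]
t 15.08 tcp ledge [-0.0348  0.1991  0.1047] toolx yaw in ledge -90.2 F ledge [-0.   0.6 -0.7] w 0.087 q [ 0.29  0.55 -0.83  1.58  0.42  1.2  -2.37]
shift [-0.0009 -0.0078  0.0022] turn/2 [ 0.0009 -0.0001 -0.0018] dist 0.008
t 15.50 tcp ledge [-0.0296  0.199   0.1047] toolx yaw in ledge -90.2 F ledge [-0.6  0.4  0.3] w 0.087 q [ 0.29  0.55 -0.83  1.57  0.43  1.21 -2.37]
shift [-0.001  -0.0026  0.0021] turn/2 [ 0.0009 -0.0001 -0.0019] dist 0.004
```

```bash
python3 -m crank '[{"x":0,"y":0,"z":0.001,"ax":0,"ay":0,"az":-0.0018,"claw":-1},{"x":0,"y":0,"z":0.002,"ax":0,"ay":0,"az":-0.0018,"claw":-1},{"x":0,"y":-0.001,"z":0.002,"ax":0,"ay":0,"az":-0.0018,"claw":-1},{"x":0,"y":-0.002,"z":0.002,"ax":0,"ay":0,"az":-0.0018,"claw":-1},{"x":0,"y":-0.003,"z":0.002,"ax":0,"ay":0,"az":-0.0018,"claw":-1}]' >/dev/null
python3 go.py -.027 .2 .1025 -90
```

```text
t 15.92 tcp ledge [-0.0276  0.1992  0.1024] toolx yaw in ledge -90.0 F ledge [-5.2 -0.3  0.9] w 0.087 q [ 0.29  0.56 -0.83  1.56  0.43  1.21 -2.36]
shift [-0.0008 -0.0006 -0.0001] turn/2 [ 0.0018 -0.0002  0.0002] dist 0.001
```

```bash
python3 -m crank '[{"x":0,"y":-0.0005,"z":0,"ax":0,"ay":0,"az":0,"claw":-1},{"x":0,"y":-0.001,"z":0,"ax":0,"ay":0,"az":0,"claw":-1},{"x":0,"y":-0.0015,"z":0,"ax":0,"ay":0,"az":0,"claw":-1},{"x":0,"y":-0.002,"z":0,"ax":0,"ay":0,"az":0,"claw":-1},{"x":0,"y":-0.002,"z":0,"ax":0,"ay":0,"az":0,"claw":-1}]' >/dev/null
python3 go.py -.027 .2 .1025 -90
```

```text
t 16.33 tcp ledge [-0.0269  0.1993  0.1022] toolx yaw in ledge -90.0 F ledge [-11.8  -1.2   5.1] w 0.087 q [ 0.29  0.57 -0.82  1.56  0.43  1.21 -2.36]
shift [-0.0007  0.0001 -0.0003] turn/2 [ 0.003  -0.0006  0.0004] dist 0.001
```

Firm against the stop at 12 N. I'll retreat straight back, then rise clear.

```bash
python3 -m crank '[{"x":0,"y":0.008,"z":0,"ax":0,"ay":0,"az":0,"claw":-1},{"x":0,"y":0.025,"z":0,"ax":0,"ay":0,"az":0,"claw":-1},{"x":0,"y":0.035,"z":-0.03,"ax":0,"ay":0,"az":0,"claw":-1},{"x":0,"y":0.04,"z":-0.065,"ax":0,"ay":0,"az":0,"claw":-1},{"x":0,"y":0.04,"z":-0.1,"ax":0,"ay":0,"az":0,"claw":-1}]' >/dev/null
python3 -m crank '[{"x":0.03,"y":0.01,"z":-0.01,"ax":0,"ay":0,"az":0,"claw":-1},{"x":0.06,"y":0.02,"z":-0.02,"ax":0,"ay":0,"az":0,"claw":-1},{"x":0.1,"y":0.03,"z":-0.02,"ax":0,"ay":0,"az":0,"claw":-1},{"x":0.135,"y":0.03,"z":-0.02,"ax":0,"ay":0,"az":0,"claw":-1},{"x":0.17,"y":0.03,"z":-0.02,"ax":0,"ay":0,"az":0,"claw":-1}]' >/dev/null
python3 go.py
python3 - <<'E'
from h import *
s=snap('side','b5.png'); c=snap('scene','a5.png')
cv2.imwrite('pics/both5.png',np.hstack([cv2.resize(s['color'][195:295,290:390],(400,400),interpolation=2),cv2.resize(c['color'][220:320,320:420],(400,400),interpolation=2)]))
E
```

```text
t 17.17 tcp ledge [-0.0947  0.0272  0.2234] toolx yaw in ledge -90.0 F ledge [ 1.4 -0.2  0.4] w 0.087 q [ 0.73  0.16 -0.88  1.73  0.13  1.32 -1.93]
```

View pics/both5.png

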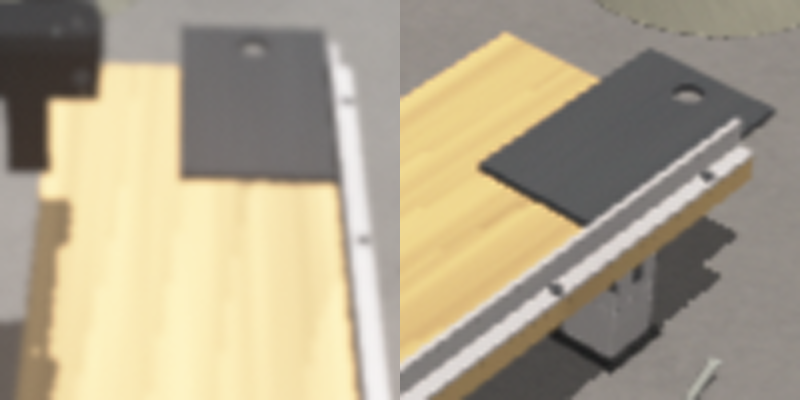

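View pics/a5.png

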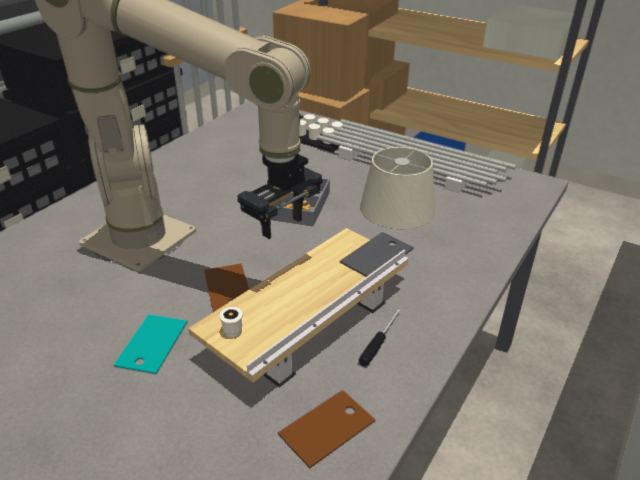

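The plate lies flush at scene (377,254) with its hole past the board's end. Lampholder (231,321), shade (400,185), screwdriver (378,338) and the look-alikes are all unmoved, and the arm is clear. Handing in.

```bash
python3 -m crank '[{"x":0,"y":0,"z":0,"ax":0,"ay":0,"az":0,"claw":-1},{"x":0,"y":0,"z":0,"ax":0,"ay":0,"az":0,"claw":-1},{"x":0,"y":0,"z":0,"ax":0,"ay":0,"az":0,"claw":-1},{"x":0,"y":0,"z":0,"ax":0,"ay":0,"az":0,"claw":-1},{"x":0,"y":0,"z":0,"ax":0,"ay":0,"az":0,"claw":-1}]' >/dev/null; python3 -c "from bench import close_job; print(close_job())"
```

```text
the job is handed in; nothing more can be done
None
```

The job is done and handed in at about 17.6 s of the 54 s allowed. I pushed the dark plate square against the stop with both open fingers, then slid it by its plain end to the ledge's left end. A last gentle square press against the stop, about 12 N, seated it.

- **Hole:** the two-camera fit puts its centre about 16 mm past the board's end, and 10 mm is needed. A separate sighting of the board's end suggests about 18 mm.
- **On the ledge:** about 40 mm of the plate's 170 mm overhangs, so roughly 76% of its length is still on the board.
- **Against the stop:** both far corners came out within 0.5 mm of it, at 0.2° of yaw. Calibration is only good to about 2 mm, so the firm resistance to the last press is the better evidence of contact.
- **Order of checks:** I made that fit before the last press. Afterwards I compared pictures by eye only; the plate was in the same place to within about a pixel, lying flat.
- **Everything else:** the last picture shows the lampholder, shade, screwdriver and look-alikes where they were, and the arm clear of everything. The highest force I read was about 20 N at the wrist. No check failed.

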